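# Pull the counter screen's vent flap shut with the hook pole

### The arm

A 6-joint arm with a two-finger parallel gripper is mounted at the origin on the work surface. World frame = base frame: x ahead of the robot, y to its left, z up, the work surface at z = 0. Lengths are in m, angles in rad, forces in N, time in s.
With the tool pointing down it reaches from about 0.325 to 0.9 m from the base axis. Payload 6.1 kg.
Tool frame: the origin (TCP) lies midway between the tips of the shut fingers; the grasp point (between the pads) lies 19 mm behind it; z points along the fingers, y is the line along which they close (so a half turn about z gives the same grasp; the last joint's range is limited). The gripper opens to 85 mm and grips with 20 to 120 N. Pads are 22 mm wide; open, the fingers measure 114 mm over their backs; the gripper's body (76 mm by 85 mm) begins 54 mm behind the grasp point. The pads swing forward as they close: fully open they stand 13 mm farther back than shut.
Start: joints at [-1.34, 0.22, 1.526, -0, 1.395, -0.126], TCP at [0.218, -0.586, 0.231] pointing down, gripper open.
Joint ranges: [-2.98, 2.98], [-0.91, 2.08], [0.09, 2.57], [-1.24, 4.39], [0.2, 2.65], [-2.68, 2.68]. Speed limits (rad/s): [2.57, 2.57, 3.01, 3.14, 3.14, 3.14].

### API

Orientations are given as [roll, pitch, yaw] about the fixed x, y, z axes, in that order (R = Rz(yaw) Ry(pitch) Rx(roll)).
In Python, from plant import movep, move_l, set_joints, gripper_to, hold, inverse_kinematics, observe, get_image, get_calibration, Unreachable, job_done gives the robot as it stands. Calls block until the motion is done:
- movep(position, orientation): joint-space move of the TCP to a pose.
- move_l(position, feed=0.15, rotation=None, max_force=None): straight line of the TCP; rotation=None keeps the orientation; feed is the mean speed in m/s. With max_force (N) it stops when the force on the tool has changed by that much, and returns True; else False.
- set_joints(angles): joint-space move.
- gripper_to(opening, f_grip=None): finger opening in m; f_grip is the grip in N (None keeps the last); returns when the fingers have stopped.
- hold(seconds).
- inverse_kinematics(position, orientation): joint angles nearest the present ones, or None.
- observe(): the state.
- get_image(name): name is "side" or "top" or "wrist"; returns (picture, depth): 420x560x3 uint8, red, green, blue; 420x560 float32, m along the optical axis (not along the pixel's ray), 0 where there is no reading.
- get_calibration(name): a dict with "intrinsics" (3x3 intrinsics, pixels), "dist_coeffs" ([k1, k2, p1, p2, k3] as OpenCV has them; the pictures are not rectified), "world_from_camera" (4x4, takes a point from camera to world coordinates). Camera axes: x right, y down, z forward; pixel columns grow to the right and rows downward; lengths in m; the calibration is good to about 2 mm. A picture is of the moment at which its call begins: read the wrist's pose just before it. get_calibration takes no time and is no camera call; for the wrist camera it gives the pose at the moment of the call.
A pose or a line that the arm cannot do raises Unreachable and nothing moves.
- job_done(): hands the job in; it is judged then, once.
The state is a dict: "time_s": time; "q": joint angles; "joint_velocities": joint speeds; "joint_torque": joint torques, N m; "eef_pos": TCP position; "tcp_rot": TCP orientation; "ft_force": force on the tool from outside, world axes, zero at the start; "torque": the same for the moment, N m; "opening": finger opening in m; "grasp_force": force on a finger pad.
Only numpy, scipy, OpenCV 4.12 (cv2) and the standard library are available. Lean on these libraries where they do the work, as an engineer would, in place of code of your own. Each camera call takes 0.05 s, during which the arm holds its last target. There are 200 camera calls.

### The job

Take the orange-handled hook pole from its rest, hook its prong down into the brass ring eye at the top of the tilted-open vent flap, and pull the flap shut against its rubber stops: keep a firm, steady pull of about 15 N on it for a good second to bed it, and never let the hook load the flap with more than 20 N. Then unhook without reopening the flap and lay the pole back in its rest as it lay before. Move the flap only with the pole, not with the gripper, and leave the black case, the brown bottle and the clear jar where they stand.

Things in the scene. Friction and masses are not known exactly. Their poses are not given: they have to be found in the camera images.
- rest: White rest fixed to the desk; origin: centre of its underside, z up. Two U-shaped supports, 52 mm either side of its middle along x, each 16 mm thick, 88 mm free between them for gripping. The pole's handle lies along x in the notches: floor 50 mm above the desk, about 29 mm wide there, 42 mm at the mouth, cheeks up to 73 mm above the desk.
- pole_mid (a point): Centre of the loose hook pole's orange handle: 170 mm long (x, towards the hook), 22 mm wide (y), 24 mm high (z up). Pole 0.14 kg, centre of mass about 20 mm ahead of here. At the start it lies in the rest, x axes alike, this point 62 mm above the desk over the rest's middle. Not read while held.
- prong (a point): Point on the pole's prong, 200 mm from pole_mid along the pole's x, in line with the handle. The 8 mm steel rod runs straight to x = 150 mm, rises to z = +28 mm at x = 160 mm, goes on level to x = 200 mm and turns straight down as the prong, whose round end is at z = -20 mm (x, z from pole_mid). Axes as pole_mid. Not read while held.
- screen: Glazed aluminium counter screen fixed to the desk: 354 mm wide (y), 30 mm thick, posts 285 mm high, feet 150 mm long. The lower pane is fixed; above it, between the posts, open at the top, is the vent flap. Origin: on the desk below the flap's hinge line at mid-width; x points through the screen away from the robot, z up. The hinge line runs along y 165 mm above the origin.
- flap (a joint): Angle of the white-framed glass flap (290 x 120 x 10 mm) on its lower edge: 0 upright, positive leaning away from the robot (open); starts at 0.4 to 0.65. A friction hinge keeps it where left (3 to 5 N at the eye moves it). Shut = bedded on two black rubber stop pads on the posts, each time set differently: met anywhere from +0.08 to -0.17 rad; feel for it. Pads give 1 mm per 5-10 N at the eye.
- eye (a point): Centre of the brass ring eye at the top of the flap, mid-width, robot's side; moves with the flap. Flap upright: 105 mm above the hinge line, 31 mm to the robot's side, ring level. Inner diameter 28 mm, outer 40 mm, wire 6 mm. Site z: the ring's axis; x points to the flap; y along the hinge. With the flap open the ring tilts by the joint angle, its robot-side edge the higher.
- case: Black plastic test-kit case with two red latches, 200 x 130 x 45 mm, loose, 0.9 kg: leave alone. Origin: centre of its underside.
- reagent_mid (a point): Centre (50 mm up) of a brown glass bottle with a blue cap, 44 mm diameter, 100 mm high, standing loose: leave alone.
- jar_mid (a point): Centre (35 mm up) of a clear jar with a white cap, 54 mm diameter, 70 mm high, standing loose: leave alone.
There are look-alikes about, which are no part of the job. There is more than one size of the rest; the job needs the smallest.

How it is judged:
On the way, in this order (a step that is already met when the one before it is completed fails the run):
1. the pole's prong stands in the ring eye while the flap is still open (distance between prong and eye below 0.025 m and horizontal distance between prong and eye below 0.014 m and value of joint flap above 0.3 rad), for 0.1 s.
2. the pole keeps a firm pull (over 10 N) on the flap for 0.6 s while the flap is shut and still (contact force between pole and flap above 10 N and value of joint flap below 0.11 rad and velocity of joint flap between -0.1 and 0.1 rad/s), for 0.6 s.
At the end, for the whole second after the job is handed in: Flap shut (joint below 0.11 rad); pole still, in its rest as before, prong down: handle centre within 30 mm along and 12 mm across the rest's middle, 54 to 70 mm high; prong point within 30 mm of its old place along and across, 45 to 80 mm high (value of joint flap below 0.11 rad and x of pole_mid in the frame of rest between -0.03 and 0.03 m and y of pole_mid in the frame of rest between -0.012 and 0.012 m and z of pole_mid in the frame of rest between 0.054 and 0.07 m and x of prong in the frame of rest between 0.17 and 0.23 m and y of prong in the frame of rest between -0.03 and 0.03 m and z of prong in the frame of rest between 0.045 and 0.08 m and linear speed of pole below 0.02 m/s); the robot touches nothing.
It fails at once if the hook loads the flap with more than 20 N (contact force between pole and flap above 20 N).
It fails at once if the gripper or arm touches the flap (contact force between any of the fingers, the arm and flap above 0.5 N).
It fails at once if a bystander is moved by more than 15 mm (distance of any of case, reagent_mid, jar_mid from where it was at the start of the episode above 0.015 m).
It also fails if it takes over 70 s, if anything falls off the work surface, if the arm or the gripper's body presses on something with over 40 N, if the wrist force passes 120 N, or if a joint passes its speed limit or range.

## Working session

There is one attempt and no reset: what is moved stays moved. The work goes in short steps, each a Python script; the robot and the scene stay as the last script left them, time stands still between calls to the robot, and variables do not carry over. Pictures are saved under pics/ and viewed, at most 10 in all, crops included, and the job is handed in when it is done.

```bash
mkdir -p pics; ls; cat > h.py <<'E'
import numpy as np, cv2
from plant import *
def snap(n):
    c=get_calibration(n); im,d=get_image(n); np.savez(f'pics/{n}.npz',im=im,d=d,K=c['intrinsics'],D=c['dist_coeffs'],T=c['world_from_camera']); return im,d
def load(n):
    return np.load(f'pics/{n}.npz')
def cloud(z):
    d=z['d'];h,w=d.shape
    u,v=np.meshgrid(np.arange(w),np.arange(h))
    p=cv2.undistortPoints(np.stack([u,v],-1).reshape(-1,1,2).astype(float),z['K'],z['D']).reshape(h,w,2)
    P=np.concatenate([p*d[...,None],d[...,None]],-1)
    return P@z['T'][:3,:3].T+z['T'][:3,3]
E
python3 - <<'E'
from h import *
a,_=snap('top');b,_=snap('side')
cv2.imwrite('pics/top.png',cv2.resize(a[:,:,::-1],(800,600)))
cv2.imwrite('pics/side.png',cv2.resize(b[:,:,::-1],(800,600)))
for n in('top','side'): print(n,load(n)['T'].round(3).tolist(),load(n)['K'].round(1).tolist())
print(observe())
E
```

```text
pics
top [[0.025, -0.988, 0.155, 0.323], [-1.0, -0.026, -0.002, 0.098], [0.006, -0.155, -0.988, 1.544], [0.0, 0.0, 0.0, 1.0]] [[527.5, 0.0, 277.3], [0.0, 527.5, 211.5], [0.0, 0.0, 1.0]]
side [[-0.989, -0.073, 0.126, 0.412], [-0.145, 0.576, -0.804, 0.936], [-0.014, -0.814, -0.581, 0.775], [0.0, 0.0, 0.0, 1.0]] [[450.3, 0.0, 281.4], [0.0, 450.3, 209.0], [0.0, 0.0, 1.0]]
{'time_s': 0.1, 'q': array([-1.34008401e+00,  2.21141678e-01,  1.52751782e+00, -2.81159779e-05,
        1.39470381e+00, -1.26105863e-01]), 'joint_velocities': array([-3.99082574e-04, -5.02578616e-04, -2.47697911e-03, -1.19729380e-03,
       -3.04817703e-05, -1.72851578e-03]), 'joint_torque': array([ 2.74860722e-03, -4.98238599e+01, -3.90546906e+01, -4.70563441e-05,
        5.59886335e-03, -9.40949292e-07]), 'eef_pos': array([ 0.21816533, -0.58509384,  0.23030092]), 'tcp_rot': array([-3.13983258e+00, -1.95245436e-04,  3.56822956e-01]), 'ft_force': array([0.63011959, 0.14813809, 0.18956432]), 'torque': array([ 0.00817043, -0.00421254,  0.01616642]), 'grasp_force': 0.0, 'opening': 0.08509229934809188}
```

View pics/top.png

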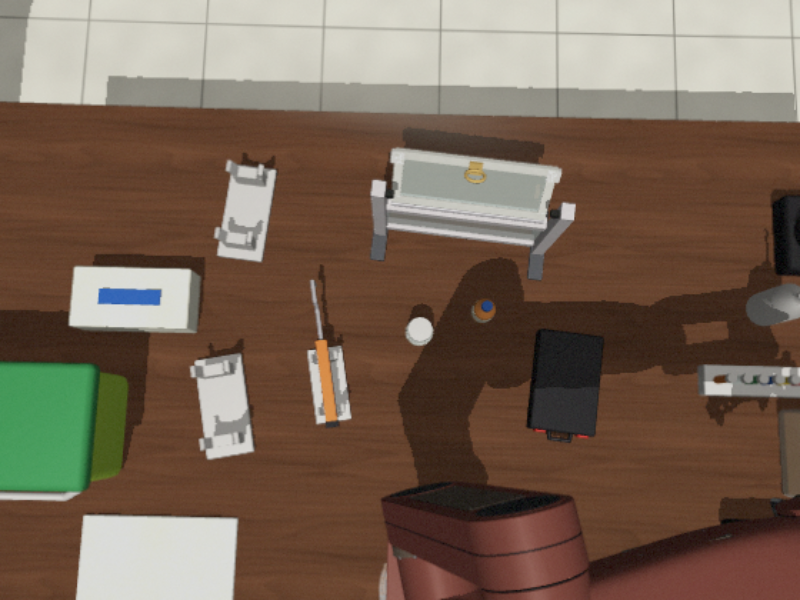

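View pics/side.png

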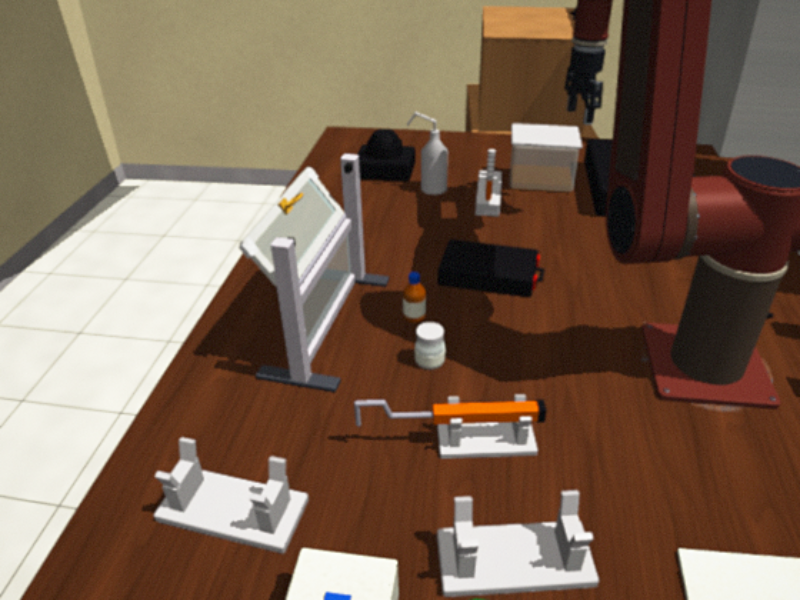

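The top picture shows the orange pole lying in a white rest at (327,383). Two larger, empty rests stand at (245,210) and (222,405). The flap is tilted away with its brass eye at (475,174), the jar is at (419,330), the bottle at (484,310) and the case at (566,383). The rest meant is the one at (327,383), because it is the smallest and it holds the pole. I'll confirm that in a crop and measure.

```bash
python3 - <<'E'
from h import *
for n in('top','side'):
    z=load(n);im=z['im'];P=cloud(z);hsv=cv2.cvtColor(im,cv2.COLOR_RGB2HSV).astype(int);H,S,V=[hsv[...,i] for i in range(3)]
    ok=(z['d']>0)
    x,y,zz=P[...,0],P[...,1],P[...,2]
    o=ok&(H>5)&(H<17)&(S>190)&(V>120)&(zz>.05)&(zz<.09)&(y>.0)&(x<.6)
    q=P[o];
    if len(q):
        t=q[q[:,2]>q[:,2].max()-.006] if n=='side' else q
        c=q[:,:2].mean(0);u,s,vt=np.linalg.svd(q[:,:2]-c);d=vt[0]*np.sign(vt[0][0]);pr=(q[:,:2]-c)@d;w=(q[:,:2]-c)@np.array([-d[1],d[0]])
        mid=c+d*(pr.min()+pr.max())/2+np.array([-d[1],d[0]])*(w.min()+w.max())/2
        print(n,'orange',len(q),mid,'yaw',np.arctan2(d[1],d[0]),'len',np.ptp(pr),np.ptp(w),'z',np.percentile(q[:,2],[5,50,95]))
    g=ok&(H>17)&(H<28)&(S>140)&(V>120)&(zz>.2)&(x>.5)&(y<.3)
    q=P[g];print(n,'gold',len(q),q.mean(0),q.min(0),q.max(0)) if len(q) else print('no gold')
    yy,xx=np.nonzero(g); print('px',xx.min(),xx.max(),yy.min(),yy.max()) if len(xx) else 0
    # post tops
    m=ok&(zz>.278)&(zz<.293)&(x>.5)&(x<.95)&(y>-.35)&(y<.3)&(S<60)
    k,lab,st,ce=cv2.connectedComponentsWithStats(m.astype(np.uint8))
    for i in range(1,k):
        if st[i,4]>15: print(n,'post',st[i,4],ce[i].round(),P[lab==i].mean(0).round(4),P[lab==i].min(0).round(3),P[lab==i].max(0).round(3))
    # rest base plate top
    # jar/bottle/case
    for nm,(x0,x1,y0,y1) in dict(jarbot=(.35,.6,-.2,.15)).items():
        m=ok&(zz>.06)&(zz<.12)&(x>x0)&(x<x1)&(y>y0)&(y<y1)
        k,lab,st,ce=cv2.connectedComponentsWithStats(m.astype(np.uint8))
        for i in range(1,k):
            if st[i,4]>20: print(n,nm,ce[i].round(),P[lab==i].mean(0).round(3),P[lab==i].min(0).round(3),P[lab==i].max(0).round(3))
    # rod points
    m=ok&(zz>.04)&(zz<.11)&(x>.45)&(x<.72)&(y>.1)&(y<.24)&(S<90)
    if m.sum():
        q=P[m];print(n,'rod',len(q),q.min(0),q.max(0)); i=q[:,0].argmax();print(q[q[:,0]>q[:,0].max()-.012].mean(0))
im=load('top')['im']; a=cv2.resize(im[230:310,200:290],(450,400),interpolation=cv2.INTER_CUBIC)
b=cv2.resize(im[95:200,250:410],(610,400),interpolation=cv2.INTER_CUBIC)[:,:350]
cv2.imwrite('pics/crop.png',np.hstack([a,b])[:,:,::-1])
E
```

```text
top orange 1 [0.47571611 0.23174047] yaw 0.0 len 0.0 0.0 z [0.06688814 0.06688814 0.06688814]
no gold
top post 120 [265. 132.] [0.7195 0.1311 0.2838] [0.705 0.114 0.278] [0.736 0.144 0.291]
top post 129 [397. 148.] [ 0.6867 -0.1943  0.2838] [ 0.672 -0.208  0.278] [ 0.703 -0.174  0.29 ]
top jarbot [339. 216.] [ 0.546 -0.08   0.079] [ 0.527 -0.101  0.06 ] [ 0.567 -0.061  0.107]
top jarbot [294. 230.] [0.503 0.047 0.069] [0.48  0.024 0.062] [0.526 0.07  0.079]
top rod 71 [0.45007113 0.11994332 0.04060057] [0.71633724 0.2281254  0.10995564]
[0.70733868 0.13121439 0.07754877]
side orange 884 [0.39692059 0.2305587 ] yaw 0.17021361715395966 len 0.15965009709956354 0.025863020242597578 z [0.05784533 0.07335387 0.07639737]
side gold 79 [ 0.75922401 -0.03196331  0.26511424] [ 0.73582601 -0.06190754  0.24297374] [ 0.77632926 -0.01505781  0.28187056]
px 196 211 135 148
side post 73 [244. 111.] [ 0.6862 -0.189   0.2835] [ 0.671 -0.208  0.278] [ 0.702 -0.166  0.288]
side post 122 [197. 171.] [0.7189 0.1374 0.2834] [0.704 0.113 0.278] [0.735 0.15  0.287]
side jarbot [290. 200.] [ 0.546 -0.072  0.079] [ 0.526 -0.091  0.06 ] [ 0.568 -0.055  0.105]
side jarbot [301. 233.] [0.501 0.053 0.07 ] [0.478 0.025 0.06 ] [0.525 0.074 0.076]
side rod 214 [0.45165795 0.12207003 0.04081257] [0.71978545 0.23971682 0.10994696]
[0.71372012 0.14497095 0.07604423]
```

View pics/crop.png

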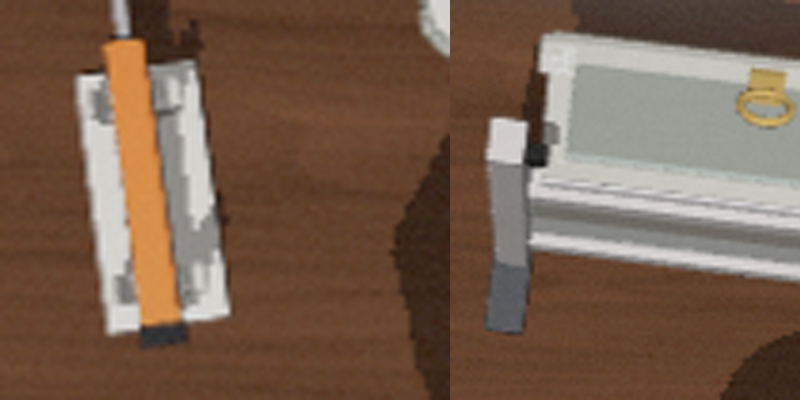

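The crop shows the handle seated in the smallest rest, about 130 mm long and clearly smaller than the other two, and the ring eye in front of the flap's top edge. Next I refine the numbers.

```bash
cat > m.py <<'E'
from h import *
O=np.array([.7031,-.0316]);yw=-.1005;ex=np.array([np.cos(yw),np.sin(yw)]);ey=np.array([-ex[1],ex[0]])
def scr(P): 
    r=P[...,:2]-O; return np.stack([r@ex,r@ey,P[...,2]],-1)
def eye(t): 
    X=-.031*np.cos(t)+.105*np.sin(t); return np.array([*(O+ex*X),.165+.105*np.cos(t)+.031*np.sin(t)])
E
python3 - <<'E'
from m import *
for n in('top','side'):
    z=load(n);im=z['im'];P=cloud(z);hsv=cv2.cvtColor(im,cv2.COLOR_RGB2HSV).astype(int);H,S,V=[hsv[...,i] for i in range(3)]
    ok=z['d']>0;x,y,zz=np.moveaxis(P,-1,0)
    o=ok&(H>5)&(H<20)&(S>130)&(V>150)&(zz>.045)&(zz<.09)&(y>.15)&(y<.35)&(x<.6)
    k,lab,st,ce=cv2.connectedComponentsWithStats(o.astype(np.uint8))
    i=1+st[1:,4].argmax();yy,xx=np.nonzero(lab==i)
    q=P[lab==i]; zt=np.percentile(q[:,2],90); q=q[q[:,2]>zt-.008]
    (c,sz,_)=cv2.minAreaRect((q[:,:2]*1e3).astype(np.float32))
    m=q[:,:2].mean(0);d=np.linalg.svd(q[:,:2]-m)[2][0];d*=np.sign(d[0])
    print(n,'orange',len(q),'rect',np.array(c).round(1),np.round(sz,1),'yaw',np.arctan2(d[1],d[0]).round(4),'z',np.percentile(q[:,2],[5,50,95]).round(4))
    s=scr(P)
    g=ok&(H>15)&(H<32)&(S>90)&(V>90)&(abs(s[...,0]-.03)<.08)&(abs(s[...,1])<.05)&(zz>.22)&(zz<.31)
    q=s[g];print(n,'gold scr',len(q),q.mean(0).round(4),np.percentile(q,[3,97],axis=0).round(4).tolist())
    f=ok&(abs(s[...,1])<.135)&(abs(s[...,1])>.03)&(s[...,0]>.012)&(s[...,0]<.1)&(zz>.19)&(zz<.30)&(S<70)&(V>100)
    q=s[f]; 
    for _ in range(5):
        cc=q[:,[0,2]].mean(0);dd=np.linalg.svd(q[:,[0,2]]-cc,full_matrices=False)[2][0];dd*=np.sign(dd[1]);r=(q[:,[0,2]]-cc)@[dd[1],-dd[0]];q=q[abs(r)<max(.003,2*r.std())] if _<4 else q
    th=np.arctan2(dd[0],dd[1]);print(n,'flap',len(q),'theta',th.round(3),'offset of plane at hinge',((cc-[0,.165])@[dd[1],-dd[0]]).round(4),'max along',((q[:,[0,2]]-[0,.165])@dd).max().round(4),'y',q[:,1].min().round(3),q[:,1].max().round(3),'eye',eye(th).round(4),'scr',scr(eye(th)).round(4))
E
```

```text
top orange 380 rect [398.2 228.1] [158.1  20.9] yaw 0.1743 z [0.0696 0.0728 0.0785]
top gold scr 128 [5.800e-02 2.000e-04 2.647e-01] [[0.0354, -0.0153, 0.2472], [0.0758, 0.0159, 0.2814]]
top flap 2118 theta 0.601 offset of plane at hinge 0.0108 max along 0.1307 y -0.135 0.135 eye [ 0.7367 -0.035   0.2691] scr [0.0338 0.     0.2691]
side orange 596 rect [397.6 230.3] [158.5  25.4] yaw 0.1741 z [0.0714 0.0743 0.0766]
side gold scr 104 [0.0567 0.005  0.2641] [[0.0345, -0.0143, 0.2466], [0.073, 0.0196, 0.2804]]
side flap 1231 theta 0.601 offset of plane at hinge 0.0101 max along 0.1287 y -0.135 0.134 eye [ 0.7367 -0.035   0.2691] scr [ 0.0338 -0.      0.2691]
```

```bash
cat >> m.py <<'E'
PI=np.pi; PM=np.array([.392,.228]); PY=.174; GX=.015   # pole mid, yaw, grasp offset along pole
EYE0=np.array([*(O+ex*.052),.269])
pd=np.array([np.cos(PY),np.sin(PY)]); G=PM+GX*pd
def tcp_for(pr,yaw=yw):   # TCP for prong point at pr, pole level
    return np.array([pr[0]-(.2-GX)*np.cos(yaw),pr[1]-(.2-GX)*np.sin(yaw),pr[2]-.020])
E
python3 - <<'E'
from m import *
print(EYE0,tcp_for(EYE0))
for p,y in(((*G,.05),PY),(tcp_for(EYE0)+[0,0,.06],yw),(tcp_for(EYE0)-[.09,0,0],yw)): print(inverse_kinematics(list(p),[PI,0,y]))
gripper_to(.06,60)
movep([*G,.25],[PI,0,PY]); move_l([*G,.13]); move_l([*G,.042],feed=.08,max_force=8)
print(observe()['eef_pos'],observe()['ft_force'])
gripper_to(.0,110); hold(.2)
o=observe();print(o['time_s'],o['opening'],o['grasp_force'],o['eef_pos'],o['ft_force'])
c,d=snap('wrist');s,_=snap('side');cv2.imwrite('pics/g.png',np.hstack([cv2.resize(c,(400,300)),cv2.resize(s[180:360,200:440],(400,300))])[:,:,::-1])
E
```

```text
[ 0.75483761 -0.03681721  0.269     ] [ 0.5707711  -0.01825599  0.249     ]
[ 3.46821770e-01  6.50165344e-02  2.07176210e+00 -4.44089210e-16
  1.00481402e+00  1.74361810e+00]
[-1.70050261e-01  5.14445871e-02  1.56852033e+00 -4.44089210e-16
  1.52162774e+00  1.50124607e+00]
[-2.02059283e-01 -1.42790218e-01  1.86724594e+00 -4.44089210e-16
  1.41713693e+00  1.46923704e+00]
[0.40728273 0.23081983 0.04256243] [ 1.52669597  0.45540607 -0.12938296]
6.2583 0.020464956291119718 107.73825287818909 [0.40720176 0.230824   0.04267809] [-2.72546684 -0.05309011  6.16979979]
```

View pics/g.png

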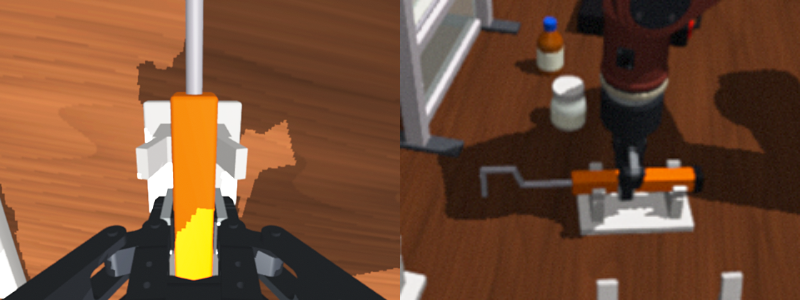

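The picture shows the fingers closed on the handle between the supports, with the pole still seated (prong at (483,185) in the right half). Next I lift and go above the eye.

```bash
python3 - <<'E'
from m import *
move_l([*G,.34],feed=.15)
T=tcp_for(EYE0)
movep([*(T[:2]),.34],[PI,0,yw]); move_l([*T[:2],T[2]+.055],feed=.1); hold(.3)
o=observe();print(o['time_s'],o['eef_pos'],T,o['tcp_rot'],o['ft_force'],o['opening'])
P=np.array([*EYE0[:2],o['eef_pos'][2]+.02])
out=[]
for n,cr in(('side',(90,190,150,290)),('top',(90,190,270,410)),('wrist',(0,210,140,420))):
    im,_=snap(n);z=load(n)
    R=z['T'][:3,:3];t=z['T'][:3,3]
    pr=lambda X:cv2.projectPoints((R.T@(np.array(X)-t)).reshape(1,3),np.zeros(3),np.zeros(3),z['K'],z['D'])[0].ravel()
    tip=P-[0,0,.02]; up=P+[0,0,.028]
    print(n,'tip',pr(tip),'elbow',pr(up),'eye',pr(EYE0))
    im=cv2.resize(im,None,fx=4,fy=4,interpolation=cv2.INTER_CUBIC)
    for X,c in((tip,(255,0,0)),(up,(0,255,0)),(EYE0,(0,0,255))): cv2.circle(im,tuple(int(a*4+2) for a in pr(X)),3,c,-1)
    out.append(cv2.resize(im[4*cr[0]:4*cr[1],4*cr[2]:4*cr[3]],(400,300)))
out.append(np.zeros_like(out[0]))
cv2.imwrite('pics/pre.png',np.vstack([np.hstack(out[:2]),np.hstack(out[2:])])[:,:,::-1])
E
```

```text
10.4417 [ 0.57107766 -0.01833438  0.30473467] [ 0.5707711  -0.01825599  0.249     ] [ 3.14149977e+00 -1.19327854e-03 -1.00545010e-01] [ 0.47875956 -0.96685759 -0.66477641] 0.020504784027960125
side tip [203.05181076 126.43132764] elbow [200.85076362 108.09484918] eye [204.63673247 139.53564593]
top tip [333.89760477 117.00183863] elbow [336.1867891 110.2328183] eye [332.30028121 121.72542631]
wrist tip [ 270.11219578 -227.49578291] elbow [ 269.69798566 -385.39441148] eye [ 270.29103186 -155.83896446]
```

View pics/pre.png

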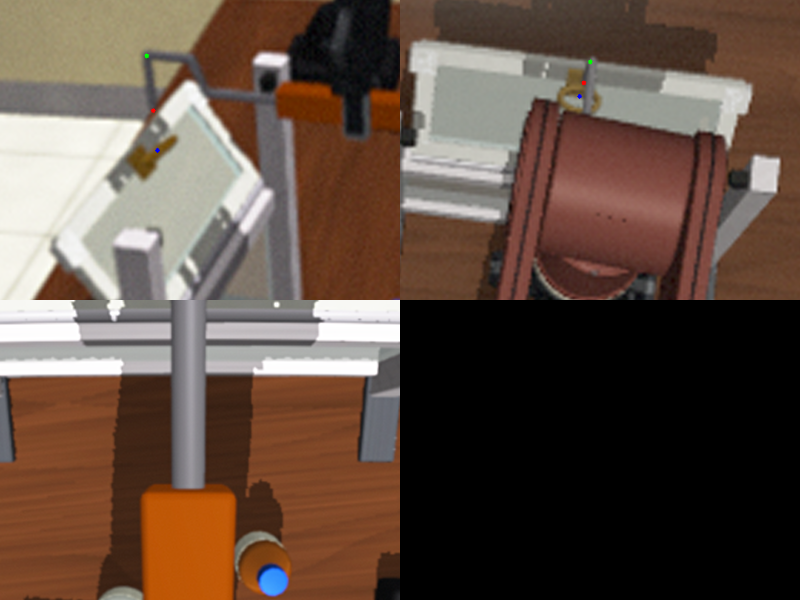

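The markers sit where they should: elbow at (147,55) and tip at (155,110) in the side crop, with the tip standing above the ring centre at (157,150). Now I descend.

```bash
python3 - <<'E'
from m import *
T=tcp_for(EYE0)
r=move_l([*T[:2],T[2]],feed=.05,max_force=3); hold(.3)
o=observe();print(r,o['time_s'],o['eef_pos'],o['ft_force'],o['torque'])
out=[]
P=np.array([*(o['eef_pos'][:2]+.185*ex),o['eef_pos'][2]+.02])
for n,cr in(('side',(90,190,150,290)),('top',(90,190,270,410))):
    im,_=snap(n)
    im=cv2.resize(im,None,fx=4,fy=4,interpolation=cv2.INTER_CUBIC)
    out.append(cv2.resize(im[4*cr[0]:4*cr[1],4*cr[2]:4*cr[3]],(400,300)))
cv2.imwrite('pics/hooked.png',np.hstack(out)[:,:,::-1])
E
```

```text
False 12.1417 [ 0.57085123 -0.01825874  0.2491854 ] [ 1.26916383 -0.31352077 -1.03956855] [-0.03502406  0.02063477  0.00450916]
```

View pics/hooked.png

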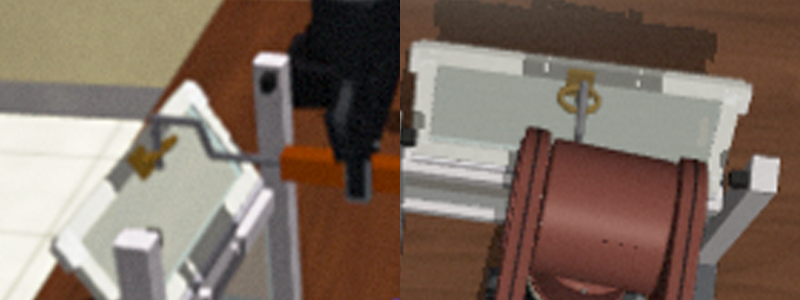

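The prong passes through the ring at about (160,150) in the side view, with no side load. Now I pull with force monitoring.

```bash
python3 - <<'E'
from m import *
import json
def f(n=4):
    a=[]
    for _ in range(n): a.append(observe()['ft_force']); hold(.02)
    return np.mean(a,0)
b=f(6); p0=observe()['eef_pos'];json.dump([b.tolist(),p0.tolist()],open('base.json','w'))
log=[];z=p0[2];s=0
e3=np.array([*ex,0])
r=move_l(list(p0-e3*.03),feed=.03,max_force=9);F=f()-b;print(r,(p0-observe()['eef_pos'])@e3,F.round(2),F@e3)
if not r:
    r=move_l(list(p0-e3*.105),feed=.025,max_force=7);F=f()-b;print(r,(p0-observe()['eef_pos'])@e3,F.round(2),F@e3)
o=observe();print(o['time_s'],o['eef_pos'])
E
```

```text
False 0.030038976025177317 [4.06 0.36 1.45] 4.003848421705369
True 0.08364172466004395 [3.33 0.19 1.37] 3.297660493747155
15.5917 [ 0.48756642 -0.00972679  0.24883092]
```

```bash
python3 - <<'E'
from m import *
import json
b,p0=map(np.array,json.load(open('base.json')))
e3=np.array([*ex,0])
def f(n=4):
    a=[]
    for _ in range(n): a.append(observe()['ft_force']); hold(.02)
    return (np.mean(a,0)-b)@e3
s=(p0-observe()['eef_pos'])@e3; F=f(); L=[]
while F<12.5 and s<.115:
    s+=.0005 if F>6 else .001
    move_l(list(p0-e3*s),feed=.02,max_force=8); F=f(); L.append((round(s*1e3,1),round(F,1)))
print(L,(p0-observe()['eef_pos'])@e3,observe()['time_s'])
E
```

```text
[(np.float64(84.6), np.float64(6.4)), (np.float64(85.1), np.float64(8.3)), (np.float64(85.6), np.float64(10.5)), (np.float64(86.1), np.float64(12.1)), (np.float64(86.6), np.float64(14.7))] 0.08413988868433656 17.2417
```

The stops are felt: 4.4 N/mm, now at 14.7 N. I hold, ease off 10 mm to the ring's middle, and lift out.

```bash
python3 - <<'E'
from m import *
import json
b,p0=map(np.array,json.load(open('base.json')))
e3=np.array([*ex,0]);L=[]
for _ in range(14): hold(.1);L.append(round((observe()['ft_force']-b)@e3,1))
print(L)
s=(p0-observe()['eef_pos'])@e3
s-=.0095; c=p0-e3*s
print('r',move_l(list(c),feed=.02)); hold(.2)
F=observe()['ft_force']-b;print(F.round(2),F@e3,observe()['eef_pos'],c)
if abs(F@e3)<2:
    r=move_l([c[0],c[1],c[2]+.06],feed=.05,max_force=3);F=observe()['ft_force']-b;print('lift',r,observe()['eef_pos'],F.round(2))
print(observe()['time_s'])
im,_=snap('side');im2,_=snap('top')
cv2.imwrite('pics/unh.png',np.hstack([cv2.resize(im[80:200,170:330],(400,300)),cv2.resize(im2[90:210,250:410],(400,300))])[:,:,::-1])
E
```

```text
[np.float64(13.7), np.float64(14.1), np.float64(14.4), np.float64(14.0), np.float64(15.1), np.float64(14.3), np.float64(14.8), np.float64(14.8), np.float64(14.4), np.float64(13.9), np.float64(14.3), np.float64(13.6), np.float64(14.8), np.float64(14.4)]
r False
[-0.61  0.32  0.51] -0.6421335022502159 [ 0.49642175 -0.01076463  0.24904252] [ 0.49652036 -0.0107741   0.24902177]
lift False [ 0.49631574 -0.01074996  0.30856188] [ 0.26 -0.22  0.13]
20.9417
```

View pics/unh.png

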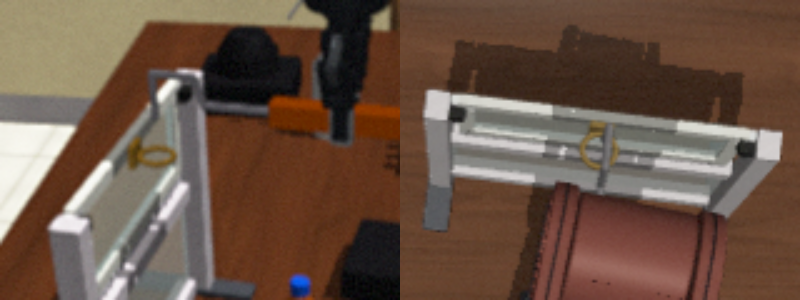

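The flap stands shut and the prong is clear above the ring: tip at (152,108), ring at (155,155). Now I return the pole.

```bash
python3 - <<'E'
from m import *
p=observe()['eef_pos'];move_l([p[0],p[1],.35],feed=.1)
movep([*G,.34],[PI,0,PY]); move_l([*G,.10],feed=.12); hold(.2)
r=move_l([*G,.0435],feed=.04,max_force=5);hold(.2)
o=observe();print(r,o['time_s'],o['eef_pos'],o['ft_force'])
im,_=snap('side');w,_=snap('wrist')
cv2.imwrite('pics/back.png',np.hstack([cv2.resize(w,(400,300)),cv2.resize(im[180:360,200:440],(400,300))])[:,:,::-1])
E
```

```text
False 26.7167 [0.40690237 0.23064879 0.04367737] [ 0.29594558 -0.40287521 -0.74009222]
```

View pics/back.png

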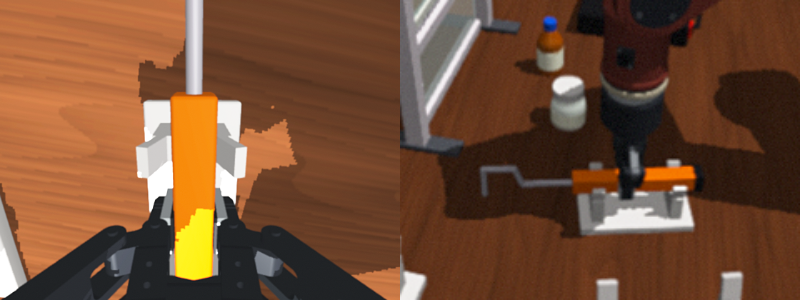

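The pole lies exactly as it did at the start (prong at (483,185)). I release, retreat and check.

```bash
python3 - <<'E'
from m import *
move_l([*G,.042],feed=.02,max_force=5)
gripper_to(.06,40);hold(.2);move_l([*G,.2],feed=.1);movep([.35,.0,.35],[PI,0,0]);hold(.5)
z=(snap('side'),load('side'))[1];im=z['im'];P=cloud(z)
hsv=cv2.cvtColor(im,cv2.COLOR_RGB2HSV).astype(int);H,S,V=[hsv[...,i] for i in range(3)];x,y,zz=np.moveaxis(P,-1,0)
q=P[(z['d']>0)&(H>5)&(H<20)&(S>130)&(V>110)&(zz>.045)&(zz<.09)&(y>.15)&(y<.35)&(x<.6)];q=q[q[:,2]>np.percentile(q[:,2],90)-.008]
c,sz,_=cv2.minAreaRect((q[:,:2]*1e3).astype(np.float32));print(c,sz,np.percentile(q[:,2],[5,50,95]))
s=scr(P);f=P[(z['d']>0)&(abs(s[...,1])<.13)&(zz>.2)&(zz<.3)&(abs(s[...,0])<.1)];print('flap scr x by z',[(a,np.median(scr(f)[abs(f[:,2]-a)<.01][:,0]).round(4)) for a in(.21,.24,.27)])
print(observe()['time_s'],observe()['ft_force'])
cv2.imwrite('pics/end.png',cv2.resize(im,(800,600))[:,:,::-1])
E
```

```text
(397.25677490234375, 228.72369384765625) (160.17774963378906, 27.813671112060547) [0.0687216  0.07419056 0.07637717]
flap scr x by z [(0.21, np.float64(0.0093)), (0.24, np.float64(0.0085)), (0.27, np.float64(0.0044))]
31.0917 [0.0211209  0.58753826 0.61100443]
```

View pics/end.png

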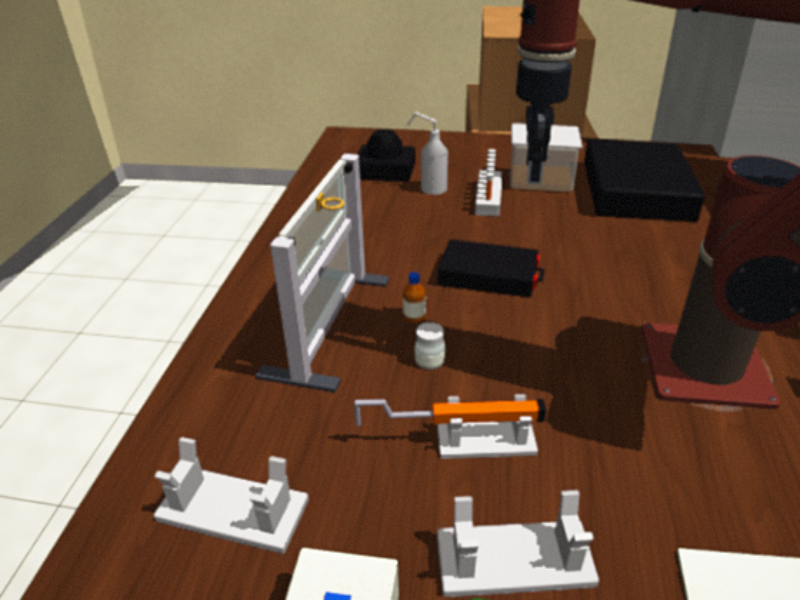

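The flap is shut, the pole lies in its rest with the prong at (360,415) as before, and the case, bottle and jar have not moved. I'm handing in.

```bash
python3 -c "
from plant import *
print(job_done())"
```

```text
the job is handed in; nothing more can be done
None
```

The job is handed in, but no verdict came back: the flap is shut after a pull held at 14–15 N for 1.4 s, the pole is back in its rest, and the case, bottle and jar look unmoved in the last picture.

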